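# Turn over the mirrored bracket and load it into the drill jig

### The job

Of the three L-shaped aluminium brackets on the bench, two lie the same way and one lies as their mirror image. Turn that one over, slide it flat into the drill jig with its short leg under the blue bushing plate until it sits fully home against the end wall and the side fence, and let go. Leave the other two brackets where they lie and do not knock the jar over.

Things in the scene. Friction and masses are not known exactly. Their poses are not given: they have to be found in the camera images.
- bracket_1_leg (a point): one of 3 identical solid aluminium L brackets: 24 mm thick, legs 24 mm wide, outer lengths 130 (long leg) and 75 mm (short leg), 0.2-0.4 kg. Point: middle of the long leg, half-way up, 65 mm from the corner end. x along the long leg to its free end, y to the side where the short leg sticks out, z = x cross y: up if it lies the right way, down if mirrored
- bracket_1_toe (a point): the middle of the outer end face of the short leg of that bracket, half-way through the thickness; same axes as the bracket's leg point
- bracket_2_leg (a point): as bracket_1_leg, for another of the three identical brackets
- bracket_2_toe (a point): the middle of the outer end face of the short leg of that bracket, half-way through the thickness; same axes as the bracket's leg point
- bracket_3_leg (a point): as bracket_1_leg, for another of the three identical brackets
- bracket_3_toe (a point): the middle of the outer end face of the short leg of that bracket, half-way through the thickness; same axes as the bracket's leg point
- jig_seat (a point): where the leg point of a fully home bracket lies in the fixed drill jig, 12 mm above its floor plate; same axes as the bracket then has: x along the long leg, away from the blue end wall (65 mm to -x of here), roughly to the robot's right; y along the short leg; z up. Steel side fence: face at y = -12 mm, x = -65 to -33 mm, 12 mm high, 16 mm thick
- jig_toe (a point): where the toe point of a fully home bracket lies; same axes as jig_seat. Above it the blue bushing plate with two brass bushes reaches from the end wall (12 mm to -x of here) to 6 mm to +x, y = -65 to +5 mm, underside 28 mm above the floor plate (4 mm over the bracket), top 36 mm, bushes 37 mm
- jig: the drill jig's dark steel floor plate, fixed, 200 (x) x 140 (y) x 6 mm; origin at the centre of its underside on the bench, axes as jig_seat; the end wall stands near its -x edge
- jar: glass jar with a red lid, a bystander, 72 mm across and 90 mm high; origin at the centre of its underside, z up
- clear_spot (a point): a point on the bench surface, the middle of a patch about 100 mm across that is always free at the start: room to stand a bracket on its short leg (it stands safely so, 24 x 75 mm foot, 130 mm high) for a regrasp
There are look-alikes about, which are no part of the job. What is shaped like the part that bears bracket_2_leg but pink is not meant.

How it is judged (in metres and radians):
On the way:
1. the mirrored bracket has been turned over (angle between bracket_2_leg's own z axis and vertical below 0.2 rad), for 0.2 s.
At the end, for the whole second after the job is handed in: The formerly mirrored bracket lies turned over in the jig: leg point within 3 mm of the seat in each axis, level to 0.05 rad, square to 0.04 rad, toe within 6 mm of its place, at rest; the other two brackets within 20 mm of their starts; the jar upright (x of bracket_2_leg in the frame of jig_seat between -0.003 and 0.003 m and y of bracket_2_leg in the frame of jig_seat between -0.003 and 0.003 m and z of bracket_2_leg in the frame of jig_seat between -0.003 and 0.003 m and angle between bracket_2_leg's own z axis and vertical below 0.05 rad and angle between the x axis of bracket_2_leg and the x axis of jig_seat, either way round below 0.04 rad and horizontal distance between bracket_2_toe and jig_toe below 0.006 m and linear speed of bracket_2 below 0.01 m/s and angular speed of bracket_2 below 0.1 rad/s and distance of each of bracket_1_leg, bracket_3_leg from where it was at the start of the episode below 0.02 m and angle between jar's own z axis and vertical below 0.3 rad); the robot touches nothing.
It fails at once if another bracket moved by more than 20 mm (distance of any of bracket_1_leg, bracket_3_leg from where it was at the start of the episode above 0.02 m).
It fails at once if the jar is knocked over (angle between jar's own z axis and vertical above 0.5 rad).
It also fails if it takes over 64 s, if anything falls off the work surface, if the arm or the gripper's body presses on something with over 40 N, if the wrist force passes 120 N, or if a joint passes its speed limit or range.

### The arm

A 6-joint arm with a two-finger parallel gripper is mounted at the origin on the work surface. World frame = base frame: x ahead of the robot, y to its left, z up, the work surface at z = 0. Lengths are in mm, angles in rad, forces in N, time in s.
With the tool pointing down it reaches from about 325 to 875 mm from the base axis. Payload 4.4 kg.
Tool frame: the origin (TCP) lies midway between the tips of the shut fingers; the grasp point (between the pads) lies 19 mm behind it; z points along the fingers, y is the line along which they close (so a half turn about z gives the same grasp; the last joint's range is limited). The gripper opens to 85 mm and grips with 20 to 120 N. Pads are 22 mm wide; open, the fingers measure 114 mm over their backs; the gripper's body (76 mm by 85 mm) begins 54 mm behind the grasp point. The pads swing forward as they close: fully open they stand 13 mm farther back than shut.
Start: joints at [1.044, 0.207, 1.542, -0, 1.393, -0.15], TCP at [211.579, 534.66, 231.282] pointing down, gripper open.
Joint ranges: [-2.73, 2.73], [-0.86, 2.22], [0.23, 2.46], [-1.11, 4.25], [0.08, 2.63], [-2.82, 2.82]. Speed limits (rad/s): [2.79, 2.79, 3.14, 3.14, 3.14, 3.14].

### API

Orientations are given as a rotation vector (axis times angle).
In Python, from cell import * gives the robot as it stands. The module is installed in compiled form; this text tells all that it offers.
- The arm moves only by the tool send_rows, never from a script. Its arguments are lists of equal length, an entry for each row: "translation": the shift along the tool's x, y, z in units of 0.1 m (1.0 is 0.1 m), a list of three; "dr": the turn, a rotation vector about the tool's x, y, z in units of 120 degrees (1.0 is 120 degrees), a list of three; "jaw": the closure, from -1 (fully open) to 1 (shut). In form: {"translation": [[tx, ty, tz], ...], "dr": [[rx, ry, rz], ...], "jaw": [jaw, ...]}. A call has 1 to 5 rows; each row is the pose to reach, as a shift and turn from the pose commanded when the call began, along the tool's axes at that moment; what a row does not reach only later rows make up. A row lasts 1/8 s, in which the tool goes at most 62.5 mm and 10.7 degrees, less where a joint would pass 70% of its speed; a pose out of reach is approached as far as the arm can. A call with a number of a shift or a turn outside -1 to 1 is refused whole. A call with a gripper value outside its range is refused whole. The fingers move at their own pace and stop on an object; the grip force is fixed at half the most. Time passes only in rows, so rows that repeat a pose let the fingers close. It gives the time, the measured TCP pose, the force, the opening and the grip force at its end, in the units of the state.
- get_state(): the state, without advancing time (a new reading comes with each control period).
- snapshot(name): name is "scene" or "top" or "wrist"; returns a dict with "pixels" (400x640x3 uint8, red, green, blue), "depth" (400x640 float32, mm along the optical axis (not along the pixel's ray), 0 where there is no reading), "camera_matrix" (3x3 intrinsics, pixels), "R" (3x3) and "t" (3): a world point X has camera coordinates R X + t. Camera axes: x right, y down, z forward; pixel columns grow to the right and rows downward; lengths in mm; the calibration is good to about 2 mm. A picture is of the moment at which its call begins.
- hand_in(): hands the job in; it is judged then, once.
The state is a dict: "clock": time; "joint_pos": joint angles; "joint_velocities": joint speeds; "joint_torque": joint torques, N m; "tcp_pos": TCP position; "orientation": TCP orientation; "wrist_force": force on the tool from outside, world axes, zero at the start; "ft_torque": the same for the moment, N m; "width": finger opening in mm; "grasp_force": force on a finger pad.
Only numpy, scipy, OpenCV 4.12 (cv2) and the standard library are available. Lean on these libraries where they do the work, as an engineer would, in place of code of your own. Each camera call takes 0.05 s, during which the arm holds its last target. There are 200 camera calls.

## Working session

There is one attempt and no reset: what is moved stays moved. The work goes in short steps, Python scripts to look and compute and a tool call to move; the robot and the scene stay as the last step left them, time stands still between calls to the robot, and variables do not carry over. Pictures are saved under pics/ and viewed, at most 10 in all, crops included, and the job is handed in when it is done.

Besides the shell and the picture viewer there is one more tool, called after "Emit:" as name(argument=value, ...) on one line, values as JSON. send_rows: Moves the arm, as the interface text tells. Shifts and turns lie within -1 to 1; 1 stands for 0.1 m of shift or 120 degrees of turn. Its arguments: {"type":"object","properties":{"translation":{"type":"array"},"dr":{"type":"array"},"jaw":{"type":"array"}},"required":["translation","dr","jaw"]}

```bash
mkdir -p pics; cat > h.py <<'E'
from cell import *
import numpy as np, cv2
from scipy.spatial.transform import Rotation as Ro
def cloud(s):
    K=s["camera_matrix"];d=s["depth"];v,u=np.mgrid[:400,:640]
    c=np.stack([(u-K[0,2])/K[0,0]*d,(v-K[1,2])/K[1,1]*d,d],-1)
    return (c-s["t"])@s["R"]
def save(s,n,crop=None):
    im=s["pixels"][:,:,::-1]
    cv2.imwrite("pics/"+n+".png",im)
E
python3 - <<'E'
from h import *
import pickle
a=snapshot("top");b=snapshot("scene");pickle.dump((a,b),open("s0.pkl","wb"))
save(a,"top0");save(b,"scene0")
print(get_state())
E
```

```text
{'clock': 0.1, 'joint_pos': array([ 1.04347599e+00,  2.07380497e-01,  1.54285218e+00, -1.34503188e-06,
        1.39348523e+00, -1.50489744e-01]), 'joint_velocities': array([ 0.00134639, -0.00202865, -0.00230018, -0.00073794,  0.00131809,
        0.00015826]), 'joint_torque': array([-9.56233816e-04, -3.84093654e+01, -2.92548931e+01, -3.02192193e-04,
        4.85797689e-03,  6.07796778e-06]), 'tcp_pos': array([211.2358077 , 534.04295624, 230.19642521]), 'orientation': array([-0.5882953 , -3.08529935,  0.00314845]), 'wrist_force': array([-0.48868687,  0.87909466,  0.18453254]), 'ft_torque': array([-0.00753611,  0.00701021, -0.00139523]), 'grasp_force': 0.0, 'width': 85.25802248856289}
```

View pics/top0.png

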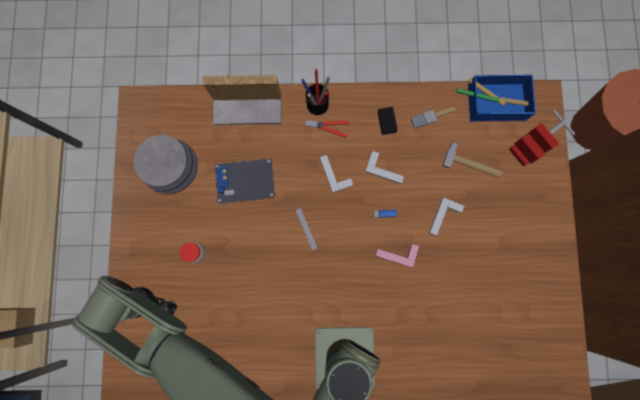

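View pics/scene0.png

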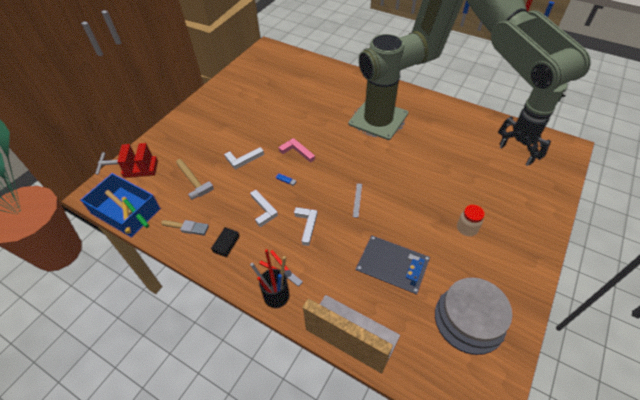

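The top view shows three aluminium brackets: A with its corner at about (337,187), B at (369,168) and C at (447,202). A is the mirrored one. The jig is at (245,180) with its end wall on the left, the jar at (190,253), and a loose strip at (307,230). Next I'll measure these.

```bash
python3 - <<'E'
from h import *
import pickle
a,b=pickle.load(open("s0.pkl","rb"))
P=cloud(a)
print(a["camera_matrix"][0,0],a["t"])
np.set_printoptions(precision=1,suppress=True)
for n,(u,v,r) in {"A":(335,175,24),"B":(385,168,22),"C":(447,216,24)}.items():
    m=np.zeros((400,640),bool);m[v-r:v+r,u-r:u+r]=1
    m&=(P[...,2]>14)&(P[...,2]<34)
    n_,l,st,c=cv2.connectedComponentsWithStats(m.astype(np.uint8))
    k=l[v-r:v+r,u-r:u+r]; cnt=np.bincount(k.ravel());cnt[0]=0
    # choose component nearest the centre
    k=min([i for i in range(1,n_) if st[i,4]>100],key=lambda i:np.hypot(*(c[i]-[u,v])))
    q=P[l==k];print(n,len(q),"z",np.median(q[:,2]),"c",q[:,:2].mean(0))
    h=cv2.minAreaRect(q[:,:2].astype(np.float32));print(h, cv2.boxPoints(h).round(0).tolist())
def reg(n,cond,box):
    u0,v0,u1,v1=box;m=np.zeros((400,640),bool);m[v0:v1,u0:u1]=1
    q=P[m&cond];print(n,len(q),np.median(q,0),q.min(0),q.max(0))
    h=cv2.minAreaRect(q[:,:2].astype(np.float32));print(h,cv2.boxPoints(h).round(0).tolist());return q
px=a["pixels"].astype(int)
Z=P[...,2]
reg("jig",(Z>3.5)&(Z<9),(205,150,285,212))
reg("plate",(Z>30),(205,150,285,212))
reg("jar",(Z>80),(172,235,210,270))
reg("strip",(Z>3)&(Z<40),(290,200,325,255))
W=np.array([[512,96]])
big=cv2.resize(a["pixels"][130:280,160:420,::-1],None,fx=3,fy=3,interpolation=cv2.INTER_CUBIC);cv2.imwrite("pics/c1.png",big)
E
```

```text
451.45397760486605 [  61.54448193  517.09753298 1488.42235155]
A 369 z 24.3780858434599 c [602.  26.]
((620.9953002929688, 16.840076446533203), (129.37896728515625, 75.43326568603516), 19.006818771362305) [[548.0, 31.0], [572.0, -40.0], [694.0, 2.0], [670.0, 74.0]]
B 372 z 24.45831005765487 c [ 622.5 -139.2]
((632.2163696289062, -156.92486572265625), (129.87083435058594, 74.65010070800781), 69.6270751953125) [[575.0, -205.0], [645.0, -231.0], [690.0, -109.0], [620.0, -83.0]]
C 403 z 24.004478073973942 c [ 468.3 -346.6]
((450.15826416015625, -355.6610107421875), (76.25273895263672, 131.63226318359375), 66.71432495117188) [[375.0, -365.0], [496.0, -417.0], [526.0, -347.0], [405.0, -295.0]]
jig 1692 [594.1 322.7   6. ] [487.3 200.3   3.5] [707.3 479.2   9. ]
((597.322998046875, 340.02960205078125), (280.61114501953125, 217.5919647216797), 89.32471466064453) [[487.0, 201.0], [704.0, 198.0], [708.0, 479.0], [490.0, 482.0]]
plate 275 [594.9 407.2  43. ] [288.8  48.4  30.2] [ 638.2  426.5 1549.5]
((443.1024169921875, 256.72869873046875), (512.7947387695312, 76.93436431884766), 44.94483947753906) [[234.0, 103.0], [289.0, 48.0], [652.0, 411.0], [597.0, 465.0]]
jar 317 [346.8 494.4  90.9] [288.8  48.4  80.3] [ 376.2  528.3 1549.5]
((333.711181640625, 287.1272277832031), (482.291015625, 58.9112663269043), 86.3111801147461) [[289.0, 48.0], [348.0, 45.0], [379.0, 526.0], [320.0, 530.0]]
strip 595 [430.7 121.6   5.1] [338.5  62.1   3. ] [525.  179.9  15.9]
((431.59271240234375, 121.67433166503906), (117.61576843261719, 186.0190887451172), 89.474609375) [[338.0, 64.0], [524.0, 62.0], [525.0, 180.0], [339.0, 181.0]]
```

View pics/c1.png

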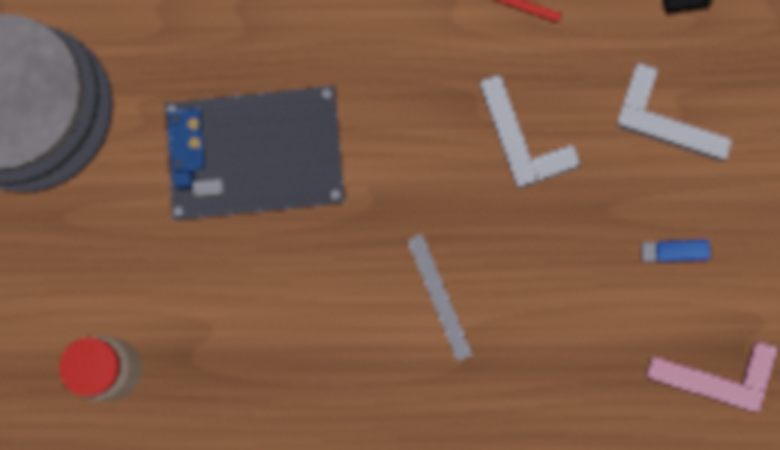

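Bracket A is 24.4 mm high and 129 x 75 mm, which matches, and it is the mirrored one. Its long axis is (0.945, 0.326) and its leg point is near (613, 41). My plan is to grip it tilted 40°, stand it up near (440, -20), regrasp from the far side, then lay it in the jig.

```bash
cat >> h.py <<'E'
np.set_printoptions(precision=3,suppress=True)
def bframe(az=None,x=None,z=None):
    x=np.array(x,float);x/=np.linalg.norm(x);z=np.array(z,float);z-=x*(z@x);z/=np.linalg.norm(z)
    return np.stack([x,np.cross(z,x),z],1)
def tool(B,tilt,side):   # side=+1: approach along +z_b ; -1: along -z_b ; tilt (deg) towards -x_b
    t=np.radians(tilt);a=np.array([-np.sin(t),0,side*np.cos(t)]);y=np.array([0,1.,0])
    return B@np.stack([np.cross(y,a),y,a],1)
def plan(p1,R1,n,p0=None,R0=None,turnfirst=False):
    """print n calls' deltas from measured (or given) pose to p1,R1"""
    s=get_state()
    if p0 is None: p0=s["tcp_pos"];R0=Ro.from_rotvec(s["orientation"]).as_matrix()
    w=Ro.from_matrix(R0.T@R1).as_rotvec();p=np.array(p0,float);R=R0
    for i in range(1,n+1):
        pn=p0+(np.array(p1)-p0)*i/n;Rn=R0@Ro.from_rotvec(w*i/n).as_matrix()
        t=R.T@(pn-p)/100;dr=Ro.from_matrix(R.T@Rn).as_rotvec()/np.radians(120)
        print("t",t.round(3).tolist(),"dr",dr.round(3).tolist(),"mm %.0f deg %.0f"%(np.linalg.norm(pn-p),np.linalg.norm(dr)*120))
        p,R=pn,Rn
def rep():
    s=get_state();print(s["clock"],s["tcp_pos"],Ro.from_rotvec(s["orientation"]).as_matrix().tolist(),"q",s["joint_pos"],"F",s["wrist_force"],s["width"],s["grasp_force"])
BA=bframe(x=[.945,.326,0],z=[0,0,-1]); LA=np.array([613.3,40.9,12])
E
python3 - <<'E'
from h import *
R=tool(BA,40,1);a=R[:,2];T=np.array([613.3,40.9,9]);print(R)
plan(T-100*a,R,5)
E
```

```text
[[ 0.724  0.326 -0.608]
 [ 0.25  -0.945 -0.21 ]
 [-0.643  0.    -0.766]]
t [-1.208, -0.537, 0.29] dr [0.08, -0.029, 0.221] mm 135 deg 28
t [-1.287, 0.111, 0.405] dr [0.08, -0.029, 0.221] mm 135 deg 28
t [-1.062, 0.734, 0.407] dr [0.08, -0.029, 0.221] mm 135 deg 28
t [-0.588, 1.183, 0.294] dr [0.08, -0.029, 0.221] mm 135 deg 28
t [0.022, 1.35, 0.095] dr [0.08, -0.029, 0.221] mm 135 deg 28
```

```bash
python3 - <<'E'
from h import *
R=tool(BA,40,1);a=R[:,2];T=np.array([613.3,40.9,9])
plan(T-100*a,R,8)
E
```

```text
t [-0.755, -0.336, 0.181] dr [0.05, -0.018, 0.138] mm 85 deg 18
t [-0.808, -0.086, 0.234] dr [0.05, -0.018, 0.138] mm 85 deg 18
t [-0.786, 0.172, 0.26] dr [0.05, -0.018, 0.138] mm 85 deg 18
t [-0.691, 0.414, 0.258] dr [0.05, -0.018, 0.138] mm 85 deg 18
t [-0.531, 0.618, 0.227] dr [0.05, -0.018, 0.138] mm 85 deg 18
t [-0.323, 0.763, 0.171] dr [0.05, -0.018, 0.138] mm 85 deg 18
t [-0.085, 0.836, 0.094] dr [0.05, -0.018, 0.138] mm 85 deg 18
t [0.16, 0.831, 0.005] dr [0.05, -0.018, 0.138] mm 85 deg 18
```

Emit:
send_rows(translation=[[-0.755,-0.336,0.181],[-0.755,-0.336,0.181],[-0.755,-0.336,0.181]], dr=[[0.05,-0.018,0.138],[0.05,-0.018,0.138],[0.05,-0.018,0.138]], jaw=[-1,-1,-1])

```text
clock: 0.48
tcp_pos: [270.0, 474.7, 211.9]
orientation: [1.022, 2.949, -0.174]
wrist_force: [0.1, 0.2, 0.2]
width: 85.5
grasp_force: 0.0
```

Emit:
send_rows(translation=[[-0.808,-0.086,0.234],[-0.808,-0.086,0.234],[-0.808,-0.086,0.234]], dr=[[0.05,-0.018,0.138],[0.05,-0.018,0.138],[0.05,-0.018,0.138]], jaw=[-1,-1,-1])

```text
clock: 0.85
tcp_pos: [327.3, 416.7, 194.3]
orientation: [1.421, 2.744, -0.337]
wrist_force: [0.0, 0.0, 0.1]
width: 85.1
grasp_force: 0.0
```

Emit:
send_rows(translation=[[-0.786,0.172,0.26],[-0.786,0.172,0.26],[-0.786,0.172,0.26]], dr=[[0.05,-0.018,0.138],[0.05,-0.018,0.138],[0.05,-0.018,0.138]], jaw=[-1,-1,-1])

```text
clock: 1.23
tcp_pos: [384.8, 358.3, 176.4]
orientation: [1.785, 2.477, -0.491]
wrist_force: [-0.0, 0.5, -0.2]
width: 85.2
grasp_force: 0.0
```

Emit:
send_rows(translation=[[-0.691,0.414,0.258],[-0.691,0.414,0.258],[-0.691,0.414,0.258]], dr=[[0.05,-0.018,0.138],[0.05,-0.018,0.138],[0.05,-0.018,0.138]], jaw=[-1,-1,-1])

```text
clock: 1.6
tcp_pos: [442.5, 299.5, 158.2]
orientation: [2.105, 2.154, -0.633]
wrist_force: [-0.3, 0.5, -0.8]
width: 85.5
grasp_force: 0.0
```

Emit:
send_rows(translation=[[-0.531,0.618,0.227],[-0.531,0.618,0.227],[-0.531,0.618,0.227]], dr=[[0.05,-0.018,0.138],[0.05,-0.018,0.138],[0.05,-0.018,0.138]], jaw=[-1,-1,-1])

```text
clock: 1.98
tcp_pos: [500.3, 240.6, 140.0]
orientation: [2.374, 1.783, -0.76]
wrist_force: [-0.9, 0.9, 0.6]
width: 85.5
grasp_force: 0.0
```

Emit:
send_rows(translation=[[-0.323,0.763,0.171],[-0.323,0.763,0.171],[-0.323,0.763,0.171]], dr=[[0.05,-0.018,0.138],[0.05,-0.018,0.138],[0.05,-0.018,0.138]], jaw=[-1,-1,-1])

```text
clock: 2.35
tcp_pos: [558.0, 181.5, 121.7]
orientation: [2.585, 1.374, -0.868]
wrist_force: [-0.7, 0.4, 0.4]
width: 85.8
grasp_force: 0.0
```

Emit:
send_rows(translation=[[-0.085,0.836,0.094],[-0.085,0.836,0.094],[-0.085,0.836,0.094]], dr=[[0.05,-0.018,0.138],[0.05,-0.018,0.138],[0.05,-0.018,0.138]], jaw=[-1,-1,-1])

```text
clock: 2.72
tcp_pos: [615.6, 122.5, 103.3]
orientation: [2.735, 0.935, -0.955]
wrist_force: [-0.5, 0.5, 1.0]
width: 85.3
grasp_force: 0.0
```

Emit:
send_rows(translation=[[0.16,0.831,0.005],[0.16,0.831,0.005],[0.16,0.831,0.005],[0.16,0.831,0.005]], dr=[[0.05,-0.018,0.138],[0.05,-0.018,0.138],[0.05,-0.018,0.138],[0.05,-0.018,0.138]], jaw=[-1,-1,-1,-1])

```text
clock: 3.22
tcp_pos: [672.9, 65.6, 86.4]
orientation: [2.819, 0.48, -1.018]
wrist_force: [-0.1, -0.3, -0.5]
width: 85.0
grasp_force: 0.0
```

```bash
python3 - <<'E'
from h import *
R=tool(BA,40,1);a=R[:,2];T=np.array([613.3,40.9,9])
rep();plan(T-20*a,R,1)
w=snapshot("wrist");save(w,"w1");P=cloud(w)
Z=P[...,2];m=(Z>20)&(Z<29)&(abs(P[...,0]-615)<95)&(abs(P[...,1]-25)<75)
q=P[m];print(len(q),np.median(q[:,2]) if len(q) else 0)
n,l,st,c=cv2.connectedComponentsWithStats(m.astype(np.uint8));k=1+st[1:,4].argmax()
h=cv2.minAreaRect(P[l==k][:,:2].astype(np.float32));print(h,cv2.boxPoints(h).tolist())
E
```

```text
3.225 [672.891  65.615  86.402] [[0.7256017160404801, 0.32845405143154177, -0.6046652675466956], [0.257422458853561, -0.9444899235928285, -0.20413834012600335], [-0.6381503172113115, -0.007531290050133491, -0.7698749588818196]] q [ 0.051  1.048  0.7   -0.198  2.06   1.251] F [-0.082 -0.35  -0.455] 84.97099205010882 0.0
t [-0.001, 0.043, 0.807] dr [-0.002, -0.003, 0.003] mm 81 deg 1
3387 24.25970237367978
((622.8609008789062, 17.676055908203125), (131.91030883789062, 74.4107666015625), 19.305742263793945) [[548.3141479492188, 30.983932495117188], [572.9149780273438, -39.2425537109375], [697.4076538085938, 4.3681793212890625], [672.8068237304688, 74.59466552734375]]
```

View pics/w1.png

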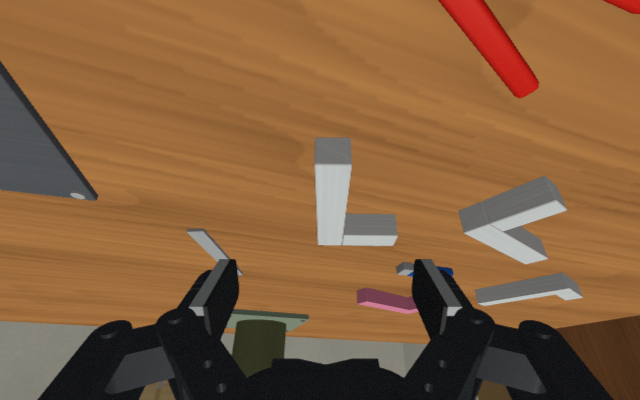

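The wrist view shows bracket A upright at (333,190), centred between the fingers with space on both sides, and its measured pose agrees to within 1–2 mm. I'll descend and grip.

Emit:
send_rows(translation=[[0,0.04,0.8],[0,0.04,0.8],[0,0.04,0.8]], dr=[[-0.002,-0.003,0.003],[-0.002,-0.003,0.003],[-0.002,-0.003,0.003]], jaw=[-1,-1,-1])

```text
clock: 3.65
tcp_pos: [623.9, 44.2, 23.2]
orientation: [2.809, 0.468, -1.031]
wrist_force: [1.2, 0.6, 0.4]
width: 85.3
grasp_force: 0.0
```

Emit:
send_rows(translation=[[0,0,0.1],[0,0,0.2],[0,0,0.2]], dr=[[0,0,0],[0,0,0],[0,0,0]], jaw=[-1,-1,-1])

```text
clock: 4.03
tcp_pos: [613.8, 38.3, 7.9]
orientation: [2.811, 0.463, -1.026]
wrist_force: [-0.2, -0.0, -0.3]
width: 85.2
grasp_force: 0.0
```

Emit:
send_rows(translation=[[0,0,0],[0,0,0],[0,0,0],[0,0,0],[0,0,0]], dr=[[0,0,0],[0,0,0],[0,0,0],[0,0,0],[0,0,0]], jaw=[1,1,1,1,1])

```text
clock: 4.65
tcp_pos: [614.7, 38.4, 8.5]
orientation: [2.812, 0.463, -1.023]
wrist_force: [1.9, 0.5, 1.8]
width: 23.2
grasp_force: 60.1
```

```bash
python3 - <<'E'
from h import *
rep()
B1=bframe(x=[0,0,1],z=[1,0,0]);R1=tool(B1,40,1)
s=get_state();R0=Ro.from_rotvec(s["orientation"]).as_matrix();p0=s["tcp_pos"]
BN=bframe(x=[.9435,.3305,0],z=[0,0,-1]);L=np.array([548.3+61.3+4,31+21.5-11.3,12.])
rel=R0.T@BN;o=R0.T@(L-p0);np.savez("g1.npz",rel=rel,o=o);print("rel",rel,"o",o)
R1=B1@rel.T;T1=np.array([440,-20,69.])-R1@o;print("stand tcp",T1)
# lift 120, then transfer
up=p0+[0,0,90];plan(up,R0,1);mid=T1+[0,0,60];print()
plan(mid,R1,6,up,R0)
E
```

```text
4.65 [614.681  38.431   8.536] [[0.7257603359110077, 0.3210204998987929, -0.6084552353814288], [0.24467116518620713, -0.9470702080601404, -0.2078317635284504], [-0.6429680829907225, 0.0019645991069631857, -0.765890452091932]] q [ 0.022  1.001  0.961 -0.203  1.849  1.279] F [1.859 0.484 1.813] 23.161945385441708 60.09384870529175
rel [[ 0.766  0.009  0.643]
 [-0.01   1.    -0.002]
 [-0.643 -0.005  0.766]] o [-2.335 -2.963 -2.571]
stand tcp [443.464 -22.971  69.105]
t [-0.579, 0.002, -0.689] dr [0.0, 0.0, 0.0] mm 90 deg 0

t [-0.265, 0.005, 0.156] dr [-0.001, 0.124, 0.029] mm 31 deg 15
t [-0.295, 0.022, 0.083] dr [-0.001, 0.124, 0.029] mm 31 deg 15
t [-0.305, 0.04, 0.005] dr [-0.001, 0.124, 0.029] mm 31 deg 15
t [-0.293, 0.059, -0.073] dr [-0.001, 0.124, 0.029] mm 31 deg 15
t [-0.26, 0.076, -0.145] dr [-0.001, 0.124, 0.029] mm 31 deg 15
t [-0.209, 0.091, -0.206] dr [-0.001, 0.124, 0.029] mm 31 deg 15
```

```bash
python3 - <<'E'
from h import *
g=np.load("g1.npz");s=get_state();R0=Ro.from_rotvec(s["orientation"]).as_matrix();up=s["tcp_pos"]+[0,0,90]
B1=bframe(x=[0,0,1],z=[1,0,0]);R1=B1@g["rel"].T
plan(np.array([443.5,-20,129]),R1,3,up,R0)
E
```

```text
t [-0.527, 0.001, 0.31] dr [-0.003, 0.248, 0.058] mm 61 deg 31
t [-0.607, 0.071, 0.009] dr [-0.003, 0.248, 0.058] mm 61 deg 31
t [-0.519, 0.142, -0.29] dr [-0.003, 0.248, 0.058] mm 61 deg 31
```

Emit:
send_rows(translation=[[-0.29,0,-0.345],[-0.58,0,-0.69],[-0.58,0,-0.69]], dr=[[0,0,0],[0,0,0],[0,0,0]], jaw=[1,1,1])

```text
clock: 5.03
tcp_pos: [617.2, 38.3, 102.4]
orientation: [2.815, 0.462, -1.011]
wrist_force: [0.8, -0.3, -2.2]
width: 22.7
grasp_force: 59.7
```

Emit:
send_rows(translation=[[-0.18,0,0.1],[-0.35,0,0.21],[-0.527,0,0.31],[-0.527,0,0.31]], dr=[[-0.001,0.08,0.02],[-0.002,0.165,0.039],[-0.003,0.248,0.058],[-0.003,0.248,0.058]], jaw=[1,1,1,1])

```text
clock: 5.52
tcp_pos: [547.2, 19.1, 104.7]
orientation: [3.037, 0.327, -0.278]
wrist_force: [0.4, 1.2, -2.7]
width: 22.5
grasp_force: 59.4
```

Emit:
send_rows(translation=[[-0.2,0.02,0],[-0.4,0.05,0.01],[-0.607,0.07,0.01],[-0.607,0.07,0.01]], dr=[[-0.001,0.08,0.02],[-0.002,0.165,0.039],[-0.003,0.248,0.058],[-0.003,0.248,0.058]], jaw=[1,1,1,1])

```text
clock: 6.02
tcp_pos: [488.6, 1.4, 110.7]
orientation: [3.063, 0.166, 0.517]
wrist_force: [0.1, 0.0, -2.8]
width: 22.9
grasp_force: 59.6
```

Emit:
send_rows(translation=[[-0.17,0.05,-0.1],[-0.35,0.1,-0.19],[-0.52,0.142,-0.29],[-0.52,0.142,-0.29]], dr=[[-0.001,0.08,0.02],[-0.002,0.165,0.039],[-0.003,0.248,0.058],[-0.003,0.248,0.058]], jaw=[1,1,1,1])

```text
clock: 6.52
tcp_pos: [479.9, -17.9, 136.4]
orientation: [-2.865, -0.018, -1.232]
wrist_force: [1.0, 1.5, -1.9]
width: 22.8
grasp_force: 60.0
```

```bash
python3 - <<'E'
from h import *
rep()
g=np.load("g1.npz")
B1=bframe(x=[0,0,1],z=[1,0,0]);R1=B1@g["rel"].T
plan(np.array([443.5,-20,75.]),R1,1)
a=snapshot("top");b=snapshot("scene");P=cloud(b)
im=np.vstack([cv2.resize(a["pixels"][150:290,260:480],None,fx=2,fy=2),cv2.resize(b["pixels"][90:240,220:440],None,fx=2,fy=2)])[:,:,::-1];cv2.imwrite("pics/c2.png",im)
E
```

```text
6.525 [479.858 -17.886 136.355] [[0.688095721244624, 0.019299896188961913, 0.7253632141292637], [0.0013446748218001042, -0.9996784152374875, 0.025323071651949088], [0.7256186810263808, -0.016449319601777576, -0.6879003922299901]] q [-0.452 -0.248  2.448  1.086  0.394  0.192] F [ 1.031  1.506 -1.889] 22.788285512749745 59.96288537979126
t [-0.695, 0.024, 0.158] dr [-0.01, 0.029, 0.005] mm 71 deg 4
```

View pics/c2.png

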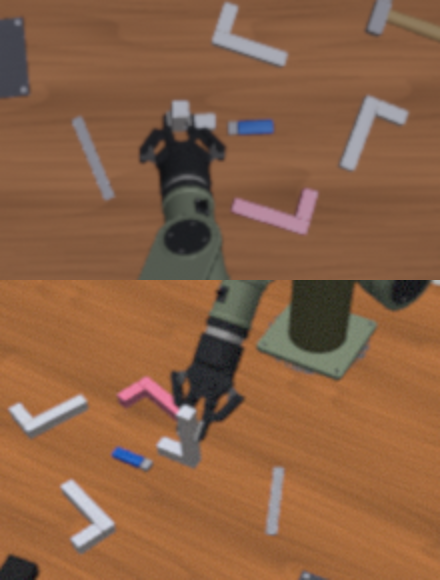

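The bracket is held and hangs standing, with its foot pointing to the robot's right, but the arm is nearly folded (q3 is at its limit). I'll stand it farther out, at about x=540.

```bash
python3 - <<'E'
from h import *
g=np.load("g1.npz")
B1=bframe(x=[0,0,1],z=[1,0,0]);R1=B1@g["rel"].T
plan(np.array([543.5,10,110.]),R1,1)
print(); plan(np.array([543.5,10,74.]),R1,1,np.array([543.5,10,110.]),R1)
E
```

```text
t [0.256, -0.265, 0.646] dr [-0.009, 0.03, 0.003] mm 74 deg 4

t [-0.276, 0.004, 0.231] dr [0.0, 0.0, 0.0] mm 36 deg 0
```

Emit:
send_rows(translation=[[0.13,-0.13,0.32],[0.256,-0.265,0.646],[0.256,-0.265,0.646],[0.256,-0.265,0.646]], dr=[[0,0,0],[-0.009,0.03,0.003],[-0.009,0.03,0.003],[-0.009,0.03,0.003]], jaw=[1,1,1,1])

```text
clock: 7.12
tcp_pos: [545.6, 11.2, 110.8]
orientation: [-2.839, 0.001, -1.325]
wrist_force: [0.5, -0.2, -2.1]
width: 22.8
grasp_force: 60.1
```

```bash
python3 - <<'E'
from h import *
rep()
g=np.load("g1.npz")
B1=bframe(x=[0,0,1],z=[1,0,0]);R1=B1@g["rel"].T
plan(np.array([543.5,10,74.]),R1,1)
b=snapshot("scene");P=cloud(b);m=(P[...,2]>10)&(P[...,2]<300)&(abs(P[...,0]-548)<60)&(P[...,1]<60)&(P[...,1]>-70)
px=b["pixels"].astype(int);m&=px.min(-1)>110
q=P[m];print(len(q),q.min(0),q.max(0))
lo=q[q[:,2]<q[:,2].min()+4];print(lo.mean(0))
# front face normal (face toward +x)
f=q[(q[:,0]>545)&(q[:,2]<q[:,2].max()-6)];c=f-f.mean(0);print(len(f),np.linalg.svd(c,full_matrices=False)[2][2])
E
```

```text
7.125 [545.561  11.224 110.816] [[0.6421316055840902, 0.003202120710847422, 0.7665877298345907], [-0.003826274264972839, -0.9999654319542883, 0.007382040485027679], [0.7665848685796293, -0.007673416411647626, -0.6420971561573263]] q [-0.259  0.023  2.348  1.957  0.221 -0.559] F [ 0.491 -0.22  -2.116] 22.79197379775367 60.099838972091675
t [-0.295, 0.015, 0.221] dr [-0.001, -0.001, 0.002] mm 37 deg 0
162 [500.324 -48.218  60.332] [555.73   29.614 180.706]
[549.153 -40.289  61.548]
58 [1.    0.012 0.002]
```

Emit:
send_rows(translation=[[-0.11,0,0.08],[-0.22,0.015,0.165],[-0.22,0.015,0.165]], dr=[[0,0,0],[0,0,0],[0,0,0]], jaw=[1,1,1])

```text
clock: 7.55
tcp_pos: [542.2, 9.4, 82.4]
orientation: [-2.841, 0.003, -1.322]
wrist_force: [0.2, 0.2, -3.1]
width: 23.0
grasp_force: 60.1
```

Emit:
send_rows(translation=[[-0.04,0,0.035],[-0.04,0,0.035]], dr=[[0,0,0],[0,0,0]], jaw=[1,1])

```text
clock: 7.8
tcp_pos: [543.0, 9.1, 78.7]
orientation: [-2.84, 0.003, -1.327]
wrist_force: [0.6, 0.2, -2.4]
width: 22.6
grasp_force: 60.1
```

```bash
python3 - <<'E'
from h import *
rep()
for nm in("scene","top"):
  b=snapshot(nm);P=cloud(b);m=(P[...,2]>30)&(P[...,2]<300)&(abs(P[...,0]-548)<60)&(P[...,1]<60)&(P[...,1]>-70)
  px=b["pixels"].astype(int);m&=px.min(-1)>130
  q=P[m];print(len(q),np.sort(q[:,2])[-12:])
E
```

```text
7.8 [542.985   9.083  78.726] [[0.6416125640653654, 0.0013447177073301756, 0.7670277109516679], [-0.004911635725747394, -0.9999707580377206, 0.005861646864517054], [0.7670131638166098, -0.007528266982136953, -0.6415871972914364]] q [-0.267  0.125  2.358  2.315  0.286 -0.933] F [ 0.647  0.242 -2.434] 22.615485238653758 60.11267066001892
123 [146.058 146.189 146.577 146.709 146.777 146.798 146.819 146.881 147.525
 147.59  149.145 149.491]
127 [147.953 148.215 148.322 148.791 148.884 149.075 149.48  149.844 150.832
 150.897 151.399 154.068]
```

Emit:
send_rows(translation=[[-0.08,0,0.064],[-0.08,0,0.064]], dr=[[0,0,0],[0,0,0]], jaw=[1,1])

```text
clock: 8.15
tcp_pos: [541.8, 9.0, 67.9]
orientation: [-2.841, 0.005, -1.325]
wrist_force: [0.9, 0.3, -1.6]
width: 22.8
grasp_force: 60.1
```

Emit:
send_rows(translation=[[-0.023,0,0.02],[-0.023,0,0.02]], dr=[[0,0,0],[0,0,0]], jaw=[1,1])

```text
clock: 8.4
tcp_pos: [542.2, 8.9, 65.3]
orientation: [-2.84, 0.004, -1.327]
wrist_force: [-0.6, 0.2, -2.9]
width: 22.8
grasp_force: 60.1
```

Emit:
send_rows(translation=[[-0.015,0,0.013],[-0.015,0,0.013]], dr=[[0,0,0],[0,0,0]], jaw=[1,1])

```text
clock: 8.65
tcp_pos: [543.5, 9.0, 64.9]
orientation: [-2.837, 0.002, -1.333]
wrist_force: [-5.5, 0.6, 5.9]
width: 23.2
grasp_force: 61.2
```

Emit:
send_rows(translation=[[0,0,0],[0,0,0],[0,0,0],[0,0,0],[0,0,0]], dr=[[0,0,0],[0,0,0],[0,0,0],[0,0,0],[0,0,0]], jaw=[0.6,0.2,-0.3,-1,-1])

```text
clock: 9.28
tcp_pos: [542.2, 8.9, 63.1]
orientation: [-2.84, 0.005, -1.327]
wrist_force: [0.9, -0.7, 0.3]
width: 85.0
grasp_force: 0.0
```

Emit:
send_rows(translation=[[0,0,-0.2],[0,0,-0.4],[0.1,0,-0.7],[0.1,0,-0.7]], dr=[[0,0,0],[0,0,0],[0,0,0],[0,0,0]], jaw=[-1,-1,-1,-1])

```text
clock: 9.78
tcp_pos: [495.7, 8.5, 116.7]
orientation: [-2.841, 0.004, -1.328]
wrist_force: [-1.0, 0.3, -0.3]
width: 85.2
grasp_force: 0.0
```

Emit:
send_rows(translation=[[0.5,0,-0.35],[0.9,0,-0.7],[0.9,0,-0.7],[0.9,0,-0.7]], dr=[[0,0,0],[0,0,0],[0,0,0],[0,0,0]], jaw=[-1,-1,-1,-1])

```text
clock: 10.28
tcp_pos: [502.0, 13.6, 219.2]
orientation: [-2.824, -0.012, -1.324]
wrist_force: [0.2, -0.5, 0.1]
width: 85.4
grasp_force: 0.0
```

```bash
cat >> h.py <<'E'
def stand():
  for nm in("scene","top"):
    b=snapshot(nm);P=cloud(b);px=b["pixels"].astype(int)
    box=(abs(P[...,0]-545)<70)&(P[...,1]<50)&(P[...,1]>-90)&(px.min(-1)>100)
    t=P[box&(P[...,2]>122)&(P[...,2]<136)];f=P[box&(P[...,2]>20)&(P[...,2]<28)]
    print(nm,len(t),t.min(0) if len(t) else 0,t.max(0) if len(t) else 0,"top mean",t.mean(0) if len(t) else 0,"foot",len(f),f.mean(0) if len(f) else 0)
    if len(t)>4: print(cv2.minAreaRect(t[:,:2].astype(np.float32)))
    if len(f)>4: print(cv2.minAreaRect(f[:,:2].astype(np.float32)))
E
python3 - <<'E'
from h import *
rep();stand()
b=snapshot("scene");save(b,"s3");a=snapshot("top")
im=np.vstack([cv2.resize(a["pixels"][130:270,220:440],None,fx=2,fy=2),cv2.resize(b["pixels"][90:240,220:440],None,fx=2,fy=2)])[:,:,::-1];cv2.imwrite("pics/c3.png",im)
E
```

```text
10.275 [501.981  13.571 219.195] [[0.6396470773952896, 0.01651102519368738, 0.768491380840877], [-0.0023560605781286275, -0.9997224675866601, 0.02344006785381858], [0.7686651191241974, -0.016803983143673158, -0.6394306536226511]] q [-0.315 -0.408  2.374  0.696  0.418  0.714] F [ 0.225 -0.488  0.073] 85.40707776411094 0.0
scene 50 [526.554  -0.89  122.106] [551.354  23.892 133.974] top mean [541.446  12.774 129.355] foot 71 [541.562 -28.396  24.274]
((539.85205078125, 12.374966621398926), (24.271699905395508, 24.606149673461914), 83.35102844238281)
((540.5199584960938, -25.642810821533203), (49.503631591796875, 25.4073486328125), 89.83763122558594)
top 51 [526.066  -0.279 122.759] [549.465  19.179 135.456] top mean [538.172   9.828 130.408] foot 61 [539.034 -27.27   24.273]
((537.6950073242188, 9.469017028808594), (19.26618003845215, 23.43229103088379), 89.20050811767578)
((539.42529296875, -27.57534408569336), (22.637908935546875, 49.94129943847656), 5.180858612060547)
```

View pics/c3.png

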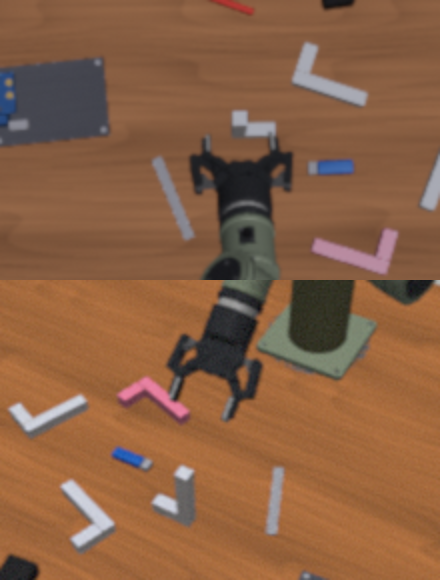

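Both views show the bracket standing squarely at (539.5, 11) with its foot towards -y, and everything else undisturbed. Now I'll swing over it and grasp from the far side.

```bash
python3 - <<'E'
from h import *
B1=bframe(x=[0,0,1],z=[1,0,0]);R2=tool(B1,40,-1);Rd=tool(B1,90,-1);a=R2[:,2]
T=np.array([537.5,11,70])
W1=np.array([540,11,260.]);W2=np.array([625,11,200.]);W3=T-80*a
plan(W1,Rd,2);print();plan(W2,R2,2,W1,Rd);print(W3);plan(W3,R2,1,W2,R2)
E
```

```text
t [0.274, 0.014, 0.014] dr [-0.006, -0.21, 0.002] mm 27 deg 25
t [0.254, 0.013, -0.104] dr [-0.006, -0.21, 0.002] mm 27 deg 25

t [0.425, 0.0, 0.3] dr [0.0, -0.208, 0.0] mm 52 deg 25
t [0.512, 0.0, 0.092] dr [0.0, -0.208, 0.0] mm 52 deg 25
[598.784  11.    121.423]
t [0.433, 0.0, 0.706] dr [0.0, 0.0, 0.0] mm 83 deg 0
```

Emit:
send_rows(translation=[[0.1,0,0],[0.2,0.01,0.01],[0.27,0.01,0.01],[0.27,0.01,0.01]], dr=[[0,-0.07,0],[-0.003,-0.14,0],[-0.006,-0.21,0.002],[-0.006,-0.21,0.002]], jaw=[-1,-1,-1,-1])

```text
clock: 10.98
tcp_pos: [522.9, 13.1, 239.4]
orientation: [-3.054, -0.01, -0.683]
wrist_force: [-0.1, -1.4, -0.3]
width: 85.1
grasp_force: 0.0
```

Emit:
send_rows(translation=[[0.1,0,-0.03],[0.2,0.01,-0.07],[0.25,0.01,-0.1],[0.25,0.01,-0.1]], dr=[[0,-0.07,0],[-0.003,-0.14,0],[-0.006,-0.21,0.002],[-0.006,-0.21,0.002]], jaw=[-1,-1,-1,-1])

```text
clock: 11.48
tcp_pos: [538.9, 12.1, 255.6]
orientation: [-3.14, -0.002, 0.007]
wrist_force: [-0.7, -0.4, -0.7]
width: 85.1
grasp_force: 0.0
```

Emit:
send_rows(translation=[[0.14,0,0.1],[0.28,0,0.2],[0.425,0,0.3],[0.425,0,0.3]], dr=[[0,-0.07,0],[0,-0.14,0],[0,-0.208,0],[0,-0.208,0]], jaw=[-1,-1,-1,-1])

```text
clock: 11.98
tcp_pos: [579.2, 11.7, 220.5]
orientation: [-3.061, -0.001, 0.699]
wrist_force: [-0.6, -0.7, -0.1]
width: 85.3
grasp_force: 0.0
```

Emit:
send_rows(translation=[[0.17,0,0.03],[0.34,0,0.06],[0.51,0,0.09],[0.51,0,0.09]], dr=[[0,-0.07,0],[0,-0.14,0],[0,-0.208,0],[0,-0.208,0]], jaw=[-1,-1,-1,-1])

```text
clock: 12.48
tcp_pos: [621.4, 11.3, 189.8]
orientation: [-2.837, -0.001, 1.345]
wrist_force: [0.0, 1.3, -1.2]
width: 85.5
grasp_force: 0.0
```

```bash
python3 - <<'E'
from h import *
rep();stand()
B1=bframe(x=[0,0,1],z=[1,0,0]);R2=tool(B1,40,-1);a=R2[:,2]
T=np.array([537.5,11,70]);plan(T-80*a,R2,1)
w=snapshot("wrist");save(w,"w4")
E
```

```text
12.475 [621.39   11.335 189.769] [[0.6328860867820595, -0.00014762404038953596, -0.7742449091630079], [0.0014153021585637461, -0.9999980904863365, 0.0013475694717514255], [-0.7742436296654249, -0.0019486484608391232, -0.6328846693448061]] q [-0.087  0.972  0.711 -0.092  2.34   1.45 ] F [ 0.002  1.265 -1.212] 85.50412378601335 0.0
scene 52 [526.62   -1.921 122.862] [553.852  24.82  133.636] top mean [541.285  12.628 129.038] foot 2 [536.322 -43.075  23.384]
((540.4078979492188, 12.048622131347656), (27.054889678955078, 26.632776260375977), 86.55853271484375)
top 0 0 0 top mean 0 foot 28 [539.356 -42.92   24.104]
((539.9365234375, -42.84691619873047), (17.357616424560547, 20.61776351928711), 88.8642578125)
t [0.443, 0.003, 0.685] dr [-0.0, -0.0, -0.0] mm 82 deg 0
```

View pics/w4.png

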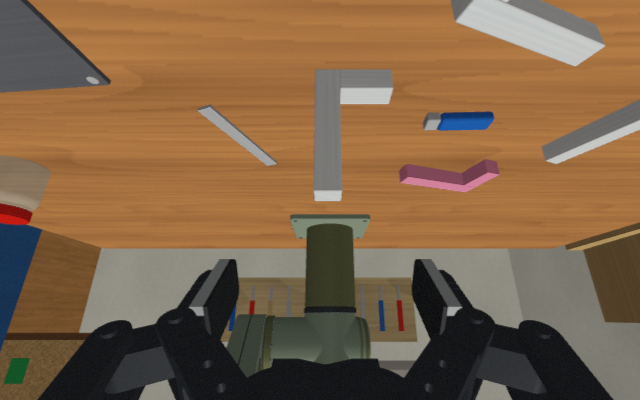

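The wrist view shows the standing leg centred at (328,135) between the fingers. I'll approach and grip.

Emit:
send_rows(translation=[[0.22,0,0.34],[0.44,0,0.685],[0.44,0,0.685]], dr=[[0,0,0],[0,0,0],[0,0,0]], jaw=[-1,-1,-1])

```text
clock: 13.0
tcp_pos: [598.2, 11.3, 124.1]
orientation: [2.847, -0.002, -1.325]
wrist_force: [-0.8, -0.5, 0.8]
width: 85.2
grasp_force: 0.0
```

Emit:
send_rows(translation=[[0,0,0.4],[0,0,0.79],[0,0,0.79]], dr=[[0,0,0],[0,0,0],[0,0,0]], jaw=[-1,-1,-1])

```text
clock: 13.38
tcp_pos: [538.1, 11.2, 73.6]
orientation: [2.847, -0.002, -1.325]
wrist_force: [1.1, -0.3, -0.3]
width: 85.1
grasp_force: 0.0
```

Emit:
send_rows(translation=[[0,0,0],[0,0,0],[0,0,0],[0,0,0],[0,0,0]], dr=[[0,0,0],[0,0,0],[0,0,0],[0,0,0],[0,0,0]], jaw=[0.2,1,1,1,1])

```text
clock: 14.0
tcp_pos: [540.4, 10.5, 71.7]
orientation: [2.847, -0.003, -1.323]
wrist_force: [2.0, -2.0, 4.5]
width: 22.3
grasp_force: 61.9
```

```bash
python3 - <<'E'
from h import *
import pickle
rep()
a,b=pickle.load(open("s0.pkl","rb"))
for nm,s in(("top",a),("scene",b)):
  P=cloud(s);px=s["pixels"].astype(int);Z=P[...,2]
  B=(abs(P[...,0]-595)<110)&(abs(P[...,1]-335)<135)
  blue=B&(px[...,2]>px[...,0]+40)&(Z>30)&(Z<55)
  q=P[blue];print(nm,"blue",len(q),np.median(q,0));print(cv2.minAreaRect(q[:,:2].astype(np.float32)),np.histogram(Z[blue],bins=np.arange(30,56,2))[0])
  fl=B&(Z>3)&(Z<9)&(px.max(-1)<120)
  q=P[fl];r=cv2.minAreaRect(q[:,:2].astype(np.float32));print("floor",np.median(q[:,2]),r,cv2.boxPoints(r).tolist())
  n,l,st,c=cv2.connectedComponentsWithStats((B&(px[...,0]<px[...,2])&(px.max(-1)<110)).astype(np.uint8))
  k=1+st[1:,4].argmax();q=P[(l==k)&(Z<12)];r=cv2.minAreaRect(q[:,:2].astype(np.float32));print("dark",len(q),r,cv2.boxPoints(r).tolist())
  g=B&(px.min(-1)>110)&(Z>10)&(Z<26);q=P[g];print("fence",len(q),q.mean(0),cv2.minAreaRect(q[:,:2].astype(np.float32)))
E
```

```text
14.0 [540.37   10.536  71.66 ] [[0.6447857439841451, -0.000725593715089216, -0.7643630144562022], [-0.002766277563156184, -0.9999952157749208, -0.0013842455390041222], [-0.7643583531716359, 0.0030069820467201265, -0.6447846663776322]] q [-0.096  0.906  1.08  -0.083  2.021  1.475] F [ 2.004 -2.028  4.55 ] 22.34796186638786 61.857519546174444
top blue 192 [591.973 411.945  42.527]
((595.2843017578125, 408.31085205078125), (87.21821594238281, 34.757713317871094), 3.2787749767303467) [ 3  9  8 15 21 31 49 36 11  6  3  0]
floor 6.256230420379661 ((592.2044677734375, 328.99884033203125), (162.617919921875, 231.11329650878906), 2.0786235332489014) [[506.7576599121094, 441.5303039550781], [515.140380859375, 210.56907653808594], [677.6512451171875, 216.46737670898438], [669.2685546875, 447.4285888671875]]
dark 1619 ((596.5813598632812, 339.81256103515625), (135.98544311523438, 196.86398315429688), 5.338057994842529) [[519.7261962890625, 431.4921569824219], [538.0408935546875, 235.48196411132812], [673.4365234375, 248.13296508789062], [655.121826171875, 444.1431579589844]]
fence 39 [557.588 37
[... 286 characters left out ...]
 4  0  0]
floor 6.318851484723724 ((597.2241821289062, 339.07232666015625), (142.51611328125, 198.06292724609375), 5.5022687911987305) [[516.7987670898438, 430.8149108886719], [535.7901000976562, 233.66456604003906], [677.6495971679688, 247.32974243164062], [658.6582641601562, 444.4801025390625]]
dark 1899 ((596.7420654296875, 338.4387512207031), (138.75436401367188, 194.21388244628906), 5.281156063079834) [[518.7213134765625, 428.747802734375], [536.597412109375, 235.3583221435547], [674.7628173828125, 248.12969970703125], [656.88671875, 441.5191650390625]]
fence 47 [566.65  389.173  17.415] ((597.1546630859375, 340.2676696777344), (129.48451232910156, 192.0831298828125), 4.734362602233887)
```

```bash
cat >> h.py <<'E'
yaw=np.radians(5.35)
xj=np.array([np.sin(yaw),-np.cos(yaw),0]);yj=np.array([np.cos(yaw),np.sin(yaw),0]);zj=np.array([0,0,1.])
BJ=np.stack([xj,yj,zj],1);CJ=np.array([596.8,339.5,0])
def J(x,y,z): return CJ+BJ@np.array([x,y,z])   # jig-floor-centre frame
E
python3 - <<'E'
from h import *
s=get_state();R0=Ro.from_rotvec(s["orientation"]).as_matrix();p0=s["tcp_pos"]
B1=bframe(x=[0,0,1],z=[1,0,0]);rel=R0.T@B1;o=R0.T@(np.array([540,10.5,65])-p0);np.savez("g2.npz",rel=rel,o=o);print(o)
R3=BJ@rel.T
leg=J(60,0,150);T3=leg-R3@o;print(T3)
up=p0+[0,0,110];plan(up,R0,2);print();plan(T3,R3,4,up,R0)
E
```

```text
[4.852 0.016 4.577]
[602.98  273.127 150.37 ]
t [-0.42, 0.002, -0.355] dr [0.0, 0.0, 0.0] mm 55 deg 0
t [-0.42, 0.002, -0.355] dr [0.0, 0.0, 0.0] mm 55 deg 0

t [0.159, -0.657, -0.07] dr [-0.018, 0.139, -0.215] mm 68 deg 31
t [0.44, -0.517, -0.003] dr [-0.018, 0.139, -0.215] mm 68 deg 31
t [0.604, -0.279, 0.138] dr [-0.018, 0.139, -0.215] mm 68 deg 31
t [0.603, -0.01, 0.313] dr [-0.018, 0.139, -0.215] mm 68 deg 31
```

Emit:
send_rows(translation=[[-0.28,0,-0.24],[-0.56,0,-0.48],[-0.84,0,-0.71],[-0.84,0,-0.71]], dr=[[0,0,0],[0,0,0],[0,0,0],[0,0,0]], jaw=[1,1,1,1])

```text
clock: 14.5
tcp_pos: [541.5, 11.3, 182.5]
orientation: [2.851, -0.002, -1.315]
wrist_force: [-0.3, -0.2, -2.6]
width: 22.3
grasp_force: 61.3
```

Emit:
send_rows(translation=[[0.05,-0.2,-0.02],[0.1,-0.4,-0.05],[0.16,-0.657,-0.07],[0.16,-0.657,-0.07]], dr=[[-0.005,0.045,-0.07],[-0.01,0.09,-0.14],[-0.018,0.139,-0.215],[-0.018,0.139,-0.215]], jaw=[1,1,1,1])

```text
clock: 15.0
tcp_pos: [554.1, 78.4, 171.5]
orientation: [-2.801, -0.628, 0.833]
wrist_force: [-0.2, -0.6, -1.6]
width: 22.6
grasp_force: 61.2
```

Emit:
send_rows(translation=[[0.15,-0.17,0],[0.3,-0.34,0],[0.44,-0.517,0],[0.44,-0.517,0]], dr=[[-0.005,0.045,-0.07],[-0.01,0.09,-0.14],[-0.018,0.139,-0.215],[-0.018,0.139,-0.215]], jaw=[1,1,1,1])

```text
clock: 15.5
tcp_pos: [569.1, 141.9, 163.1]
orientation: [-2.578, -1.157, 0.329]
wrist_force: [0.8, -0.2, -2.4]
width: 22.2
grasp_force: 61.2
```

Emit:
send_rows(translation=[[0.2,-0.09,0.05],[0.4,-0.18,0.09],[0.6,-0.28,0.138],[0.6,-0.28,0.138]], dr=[[-0.005,0.045,-0.07],[-0.01,0.09,-0.14],[-0.018,0.139,-0.215],[-0.018,0.139,-0.215]], jaw=[1,1,1,1])

```text
clock: 16.0
tcp_pos: [584.3, 206.5, 154.6]
orientation: [-2.21, -1.578, -0.161]
wrist_force: [0.2, -0.6, -2.8]
width: 22.4
grasp_force: 61.1
```

Emit:
send_rows(translation=[[0.2,0,0.1],[0.4,0,0.2],[0.6,-0.01,0.313],[0.6,-0.01,0.313],[0.6,-0.01,0.313]], dr=[[-0.005,0.045,-0.07],[-0.01,0.09,-0.14],[-0.018,0.139,-0.215],[-0.018,0.139,-0.215],[-0.018,0.139,-0.215]], jaw=[1,1,1,1,1])

```text
clock: 16.62
tcp_pos: [601.8, 272.5, 148.8]
orientation: [-1.723, -1.883, -0.621]
wrist_force: [0.8, -0.3, -2.8]
width: 22.8
grasp_force: 61.1
```

```bash
python3 - <<'E'
from h import *
rep()
g=np.load("g2.npz");R3=BJ@g["rel"].T;T3=J(60,0,150)-R3@g["o"];plan(T3,R3,1)
w=snapshot("wrist");save(w,"w5");P=cloud(w);np.save("w5P.npy",P)
E
```

```text
16.625 [601.825 272.469 148.787] [[-0.06591874265999922, 0.995868570836138, -0.06245405500776363], [0.7632670622464058, 0.09063953343251172, 0.6396935724773838], [0.6427115302029878, -0.0055013271057589574, -0.766088522524786]] q [-0.026  0.472  1.536  0.72   1.315 -0.37 ] F [ 0.846 -0.345 -2.783] 22.848761451398637 61.089269026015245
t [0.014, 0.012, -0.009] dr [-0.002, 0.001, -0.001] mm 2 deg 0
```

View pics/w5.png

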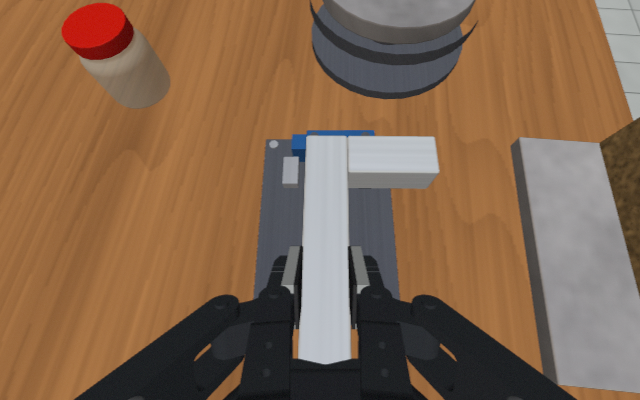

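The bracket is now the right way up in the gripper, with its corner at (325,140) and short leg to the right. The fence is visible at (290,172), and the blue plate is partly hidden behind the bracket. I'll measure both from the same depth image.

```bash
python3 - <<'E'
from h import *
P=np.load("w5P.npy");im=cv2.imread("pics/w5.png")[:,:,::-1].astype(int)
Q=(P-CJ)@BJ   # jig frame
v,u=np.mgrid[:400,:640]
top=(P[...,2]>140)&(u>295)&(u<442)&(v>128)&(v<245)&(im.min(-1)>180)
q=P[top];n=np.linalg.svd(q-q.mean(0),full_matrices=False)[2][2];print("top n",n*np.sign(n[2]),"z",q[:,2].mean(),len(q))
r=cv2.minAreaRect(Q[top][:,:2].astype(np.float32));print("jigframe top rect",r,cv2.boxPoints(r).tolist())
f=(u>278)&(u<303)&(v>150)&(v<192)&(im.min(-1)>100)
print("fence z hist",np.histogram(P[f][:,2],bins=np.arange(0,30,3)))
ft=f&(abs(P[...,2]-18)<2.5);r=cv2.minAreaRect(Q[ft][:,:2].astype(np.float32));print("fence",r,np.percentile(Q[ft],[3,97],axis=0))
b=(im[...,2]>im[...,0]+50)&(P[...,2]>30)&(P[...,2]<60)&(u>285)&(u<380)&(v<165)
print("blue",b.sum(),np.percentile(Q[b],[1,50,99],axis=0))
bl=b&(u<305);print("blue left",np.percentile(Q[bl],[2,50,98],axis=0),np.histogram(Q[bl][:,2],bins=np.arange(0,54,4)))
d=(P[...,2]>3.5)&(P[...,2]<8.5)&(im.max(-1)<110)&(u>255)&(u<400)&(v>135)&(v<250)
print("floor",np.percentile(Q[d],[.5,50,99.5],axis=0))
E
```

```text
top n [-0.121  0.218  0.968] z 160.00415298797964 7445
jigframe top rect ((46.131309509277344, 23.808917999267578), (73.62320709228516, 98.07522583007812), 89.28155517578125) [[-3.3640236854553223, -12.384912490844727], [94.7034912109375, -13.614667892456055], [95.62664031982422, 60.00274658203125], [-2.4408721923828125, 61.232505798339844]]
fence z hist (array([  0,   1,   5,   8,   9, 148, 278,   0,   0]), array([ 0,  3,  6,  9, 12, 15, 18, 21, 24, 27]))
fence ((-51.64480972290039, -40.0968132019043), (32.2486572265625, 16.22770881652832), 0.3557778298854828) [[-66.398 -47.884  16.397]
 [-35.896 -32.45   19.507]]
blue 509 [[-84.956 -37.765  30.962]
 [-80.49   -9.615  41.515]
 [-67.404  46.153  43.622]]
blue left [[-84.264 -37.796  30.861]
 [-74.513 -30.781  34.192]
 [-67.346 -24.364  35.286]] (array([  0,   0,   0,   0,   0,   0,   0,  14, 197,   0,   0,   0,   0]), array([ 0,  4,  8, 12, 16, 20, 24, 28, 32, 36, 40, 44, 48, 52]))
floor [[-95.343 -71.015   4.567]
 [ -7.695 -33.399   6.291]
 [ 31.481  66.947   8.117]]
```

```bash
cat >> h.py <<'E'
def goj(x,y,z,n=1,g="g2.npz"):
    g=np.load(g);R3=BJ@g["rel"].T;plan(J(x,y,z)-R3@g["o"],R3,n)
def legj(g="g2.npz"):
    g=np.load(g);s=get_state();R=Ro.from_rotvec(s["orientation"]).as_matrix()
    B=BJ.T@R@g["rel"];print("leg in jig",BJ.T@(s["tcp_pos"]+R@g["o"]-CJ),"rotvec",Ro.from_matrix(B).as_rotvec())
E
python3 - <<'E'
from h import *
P=np.load("w5P.npy");im=cv2.imread("pics/w5.png")[:,:,::-1].astype(int);Q=(P-CJ)@BJ
v,u=np.mgrid[:400,:640]
a=(u>309)&(u<344)&(v>142)&(v<240);b=(u>352)&(u<432)&(v>141)&(v<161)
q=Q[a|b];c=q.mean(0);n=np.linalg.svd(q-c,full_matrices=False)[2][2];n*=np.sign(n[2]);print("n",n,"z",q[:,2].mean())
on=abs((Q-c)@n)<1.5
on&=(u>295)&(u<442)&(v>128)&(v<250)
# edges: left edge (y min) of the long leg, far edge (x min)
pl=np.array([[Q[r][on[r]][:,0].mean(),Q[r][on[r]][:,1].min()] for r in range(150,240,4)]);k=np.polyfit(pl[:,0],pl[:,1],1);print("left edge slope",k[0],"y mean",pl[:,1].mean())
pf=np.array([[Q[:,cx][on[:,cx]][:,1].mean(),Q[:,cx][on[:,cx]][:,0].min()] for cx in range(312,430,6)]);k=np.polyfit(pf[:,0],pf[:,1],1);print("far edge slope",k[0],"x mean",pf[:,1].mean(),pf[:,1].min(),"ymax",Q[on][:,1].max())
legj();goj(24,-13,80,2)
E
```

```text
n [-0.22  -0.118  0.968] z 159.92724153416847<stdin>:9: RuntimeWarning: Mean of empty slice.
  ret = ret.dtype.type(ret / rcount)
Traceback (most recent call last):
ValueError: zero-size array to reduction operation minimum which has no identity
```

```bash
python3 - <<'E'
from h import *
P=np.load("w5P.npy");Q=(P-CJ)@BJ
for uv in [(325,145),(325,170),(325,200),(325,230),(312,200),(340,200),(360,145),(390,145),(420,145),(360,160),(390,165),(425,163),(390,180)]:print(uv,Q[uv[1],uv[0]])
legj()
E
```

```text
(325, 145) [  3.063  -1.932 159.169]
(325, 170) [ 19.032  -1.964 159.228]
(325, 200) [ 36.902  -1.999 159.413]
(325, 230) [ 53.373  -2.033 159.349]
(312, 200) [ 36.683  -8.958 158.912]
(340, 200) [ 37.142   5.97  159.958]
(360, 145) [  3.791  17.999 160.202]
(390, 145) [  3.795  35.091 160.054]
(420, 145) [  3.566  52.33  159.517]
(360, 160) [ 13.535  17.555 160.442]
(390, 165) [ 15.939  34.363 158.901]
(425, 163) [ 14.938  53.922 159.197]
(390, 180) [ 19.698  36.364 146.964]
leg in jig [ 60.378  -0.886 149.038] rotvec [-0.003 -0.002  0.001]
```

```bash
python3 - <<'E'
from h import *
goj(22,-14,80,1);goj(22,-14,36,1)
E
```

```text
t [-0.151, -0.13, 0.776] dr [-0.001, 0.001, -0.001] mm 80 deg 0
t [-0.434, -0.128, 1.113] dr [-0.001, 0.001, -0.001] mm 120 deg 0
```

Emit:
send_rows(translation=[[-0.07,-0.06,0.38],[-0.15,-0.13,0.776],[-0.15,-0.13,0.776]], dr=[[0,0,0],[-0.001,0.001,-0.001],[-0.001,0.001,-0.001]], jaw=[1,1,1])

```text
clock: 17.05
tcp_pos: [581.2, 311.2, 77.2]
orientation: [-1.717, -1.883, -0.62]
wrist_force: [-0.9, 0.5, -2.7]
width: 22.4
grasp_force: 61.1
```

Emit:
send_rows(translation=[[-0.14,0,0.17],[-0.28,0,0.337],[-0.28,0,0.337]], dr=[[0,0,0],[0,0,0],[0,0,0]], jaw=[1,1,1])

```text
clock: 17.42
tcp_pos: [583.4, 310.2, 33.9]
orientation: [-1.718, -1.883, -0.626]
wrist_force: [-0.2, -0.0, -1.2]
width: 22.6
grasp_force: 61.1
```

```bash
python3 - <<'E'
from h import *
rep();legj();goj(22,-14,22)
w=snapshot("wrist");save(w,"w6");P=cloud(w);np.save("w6P.npy",P)
E
```

```text
17.425 [583.392 310.237  33.886] [[-0.06822256122816553, 0.9956983442238033, -0.06269361569925119], [0.760178525116827, 0.0925768746562082, 0.643084856166038], [0.646122505482261, -0.0037854443418043338, -0.7632243302728631]] q [ 0.034  0.623  1.597  0.795  1.127 -0.489] F [-0.221 -0.028 -1.197] 22.55903781121107 61.063420766440686
leg in jig [ 21.224 -16.059  33.527] rotvec [-0.003  0.002  0.002]
t [-0.08, 0.021, 0.083] dr [-0.002, -0.001, -0.0] mm 12 deg 0
```

View pics/w6.png

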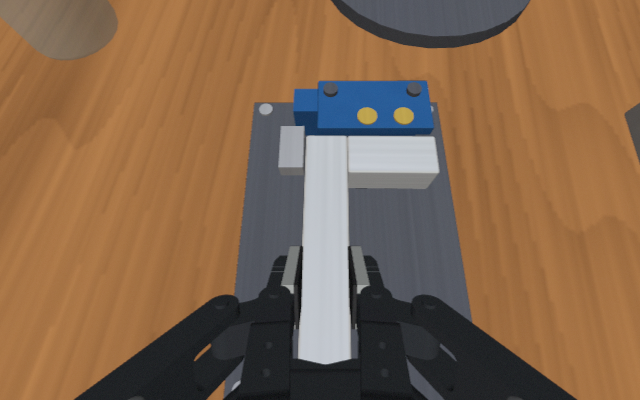

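The wrist view shows the bracket in front of the blue plate, whose edge is at row 133, with the bracket's end at row 137 and the fence at (291,150) just to its left. I'll refine the relative offsets.

```bash
cat >> h.py <<'E'
def meas(P,im):
    Q=(P-CJ)@BJ;v,u=np.mgrid[:400,:640]
    t=(u>300)&(u<445)&(v>100)&(v<245)&(im.min(-1)>150);z=np.median(Q[t&(v<240)&(u<344)][:,2]);t&=abs(Q[...,2]-z)<2.5
    L=Q[t];print("bracket top z",z,"x min",np.percentile(L[:,0],.5),"y min",np.percentile(L[:,1],.5),"y max",np.percentile(L[:,1],99.5))
    for x0 in(-20,0,20): k=abs(L[:,0]-x0)<8; print("  ymin@",x0,np.percentile(L[k][:,1],1) if k.sum()>5 else None)
    for y0 in(-5,15,35): k=abs(L[:,1]-y0)<8; print("  xmin@",y0,np.percentile(L[k][:,0],1) if k.sum()>5 else None)
    b=(im[...,2]>im[...,0]+50)&(abs(Q[...,2]-42)<3)&(u>280)&(u<445)&(v<200);
    if b.sum(): print("plate top z",np.median(Q[b][:,2]),np.percentile(Q[b][:,:2],[1,99],axis=0))
    f=(u>270)&(u<310)&(v>90)&(v<200)&(im.min(-1)>90)&(abs(Q[...,2]-18)<2)&(Q[...,1]<-28)
    if f.sum(): print("fence",f.sum(),np.percentile(Q[f],[1,50,99],axis=0))
E
python3 - <<'E'
from h import *
meas(np.load("w6P.npy"),cv2.imread("pics/w6.png")[:,:,::-1].astype(int))
E
```

```text
bracket top z 44.735929555644326 x min -42.29124584533819 y min -28.21091844577458 y max 45.35186361904241
  ymin@ -20 -27.73479752503264
  ymin@ 0 -28.257814439676906
  ymin@ 20 -28.28681971430362
  xmin@ -5 -41.841339161657984
  xmin@ 15 -42.43357860022066
  xmin@ 35 -41.86351905525548
plate top z 42.18524263941299 [[-84.665 -21.298]
 [-49.322  46.982]]
fence 1033 [[-67.346 -47.879  16.59 ]
 [-50.57  -39.937  18.262]
 [-35.595 -32.062  19.527]]
```

```bash
python3 - <<'E'
from h import *
goj(21.5,-16.5,20.3)
R=Ro.from_rotvec(get_state()["orientation"]).as_matrix()
print("10mm -xj:",R.T@(-xj)*.1,"10mm -yj",R.T@(-yj)*.1,"10mm down",R.T@(-zj)*.1)
E
```

```text
t [-0.098, -0.013, 0.107] dr [-0.001, -0.001, 0.0] mm 15 deg 0
10mm -xj: [ 0.076 -0.     0.065] 10mm -yj [-0.  -0.1  0. ] 10mm down [-0.065  0.     0.076]
```

Emit:
send_rows(translation=[[-0.05,0,0.05],[-0.098,-0.01,0.107],[-0.098,-0.01,0.107]], dr=[[0,0,0],[-0.001,-0.001,0],[-0.001,-0.001,0]], jaw=[1,1,1])

```text
clock: 17.85
tcp_pos: [583.1, 310.3, 21.2]
orientation: [-1.72, -1.887, -0.63]
wrist_force: [-0.0, 0.4, -2.6]
width: 22.4
grasp_force: 61.2
```

```bash
python3 - <<'E'
from h import *
rep();legj();w=snapshot("wrist");meas(cloud(w),w["pixels"].astype(int));goj(3,-17,20)
E
```

```text
17.85 [583.114 310.305  21.179] [[-0.07094434686746216, 0.9957612682774907, -0.058535427272317364], [0.7611092422080595, 0.09197009185826668, 0.6420702637788606], [0.644732208806899, 0.000999400813252005, -0.7644078624170423]] q [ 0.035  0.642  1.6    0.803  1.107 -0.509] F [-0.009  0.381 -2.63 ] 22.41371876776852 61.17331178611494
leg in jig [ 21.132 -16.324  20.808] rotvec [ 0.002 -0.     0.002]
bracket top z 31.946878494887283 x min -42.39190929830122 y min -28.52732035581484 y max 44.97759456324233
  ymin@ -20 -28.080330849274958
  ymin@ 0 -28.51028065531561
  ymin@ 20 -28.604303621788645
  xmin@ -5 -42.04249826420504
  xmin@ 15 -42.39474041923393
  xmin@ 35 -42.22787924976864
plate top z 42.21746759588541 [[-84.395 -21.248]
 [-49.291  46.861]]
fence 1160 [[-67.766 -47.851  16.264]
 [-50.588 -39.913  18.266]
 [-35.662 -32.02   19.568]]
t [0.131, -0.011, 0.126] dr [0.0, -0.0, 0.001] mm 18 deg 0
```

Top at 31.9 mm leaves 2 mm under the plate and 2 mm over the floor. I'll slide in 22 mm, then creep to contact.

Emit:
send_rows(translation=[[0.05,0,0.05],[0.1,0,0.1],[0.162,0,0.148],[0.162,0,0.148]], dr=[[0,0,0],[0,0,0],[0,0,0],[0,0,0]], jaw=[1,1,1,1])

```text
clock: 18.4
tcp_pos: [581.5, 333.1, 21.1]
orientation: [-1.718, -1.889, -0.631]
wrist_force: [-0.2, -1.0, -2.6]
width: 22.1
grasp_force: 61.2
```

Emit:
send_rows(translation=[[0.015,0,0.013],[0.015,0,0.013]], dr=[[0,0,0],[0,0,0]], jaw=[1,1])

```text
clock: 18.65
tcp_pos: [581.7, 334.2, 21.0]
orientation: [-1.72, -1.888, -0.631]
wrist_force: [-0.3, -0.4, -3.2]
width: 22.5
grasp_force: 61.2
```

```bash
python3 - <<'E'
from h import *
rep();legj();w=snapshot("wrist");meas(cloud(w),w["pixels"].astype(int))
E
```

```text
18.65 [581.715 334.164  20.964] [[-0.0717701120853813, 0.9957791052033035, -0.05721035441036543], [0.7610210399472369, 0.09174669474568553, 0.6422067585761362], [0.6447449323328391, 0.002552967635872372, -0.7643935207649084]] q [ 0.075  0.646  1.593  0.817  1.086 -0.483] F [-0.276 -0.379 -3.158] 22.5212338759421 61.17274951991931
leg in jig [ -2.753 -15.49   20.593] rotvec [ 0.003 -0.     0.002]
bracket top z 31.783580714292516 x min -64.3446442777179 y min -27.795447536526037 y max 45.234895586980926
  ymin@ -20 -27.832602186799857
  ymin@ 0 -28.037318139168047
  ymin@ 20 None
  xmin@ -5 -51.03591549347392
  xmin@ 15 -51.320180432882836
  xmin@ 35 -51.26771105224592
plate top z 42.228843463192135 [[-84.647 -21.165]
 [-49.442  46.92 ]]
fence 1306 [[-67.461 -47.847  16.638]
 [-50.528 -39.898  18.286]
 [-35.731 -32.013  19.541]]
```

Emit:
send_rows(translation=[[-0.008,0,0.009],[0.003,0,0.018],[0.003,0,0.018]], dr=[[0,0,0],[0,0,0],[0,0,0]], jaw=[1,1,1])

```text
clock: 19.08
tcp_pos: [581.9, 334.5, 19.5]
orientation: [-1.721, -1.889, -0.631]
wrist_force: [0.0, -4.9, -1.4]
width: 23.0
grasp_force: 61.6
```

Emit:
send_rows(translation=[[0.009,0,0.008],[0.009,0,0.008]], dr=[[0,0,0],[0,0,0]], jaw=[1,1])

```text
clock: 19.32
tcp_pos: [582.0, 334.6, 19.5]
orientation: [-1.722, -1.89, -0.63]
wrist_force: [-0.1, -9.9, 1.0]
width: 22.5
grasp_force: 62.2
```

Emit:
send_rows(translation=[[0.009,0,0.008],[0.009,0,0.008]], dr=[[0,0,0],[0,0,0]], jaw=[1,1])

```text
clock: 19.58
tcp_pos: [582.1, 334.7, 19.5]
orientation: [-1.722, -1.891, -0.629]
wrist_force: [-1.3, -15.5, 4.7]
width: 22.3
grasp_force: 62.8
```

Contact with the end wall. I'll ease back slightly and push towards the fence.

Emit:
send_rows(translation=[[-0.009,-0.015,-0.008],[-0.009,-0.03,-0.008],[-0.009,-0.03,-0.008]], dr=[[0,0,0],[0,0,0],[0,0,0]], jaw=[1,1,1])

```text
clock: 19.95
tcp_pos: [581.3, 334.5, 19.8]
orientation: [-1.726, -1.889, -0.635]
wrist_force: [3.1, -6.9, -1.9]
width: 22.0
grasp_force: 61.8
```

Emit:
send_rows(translation=[[0,-0.012,0],[0,-0.012,0]], dr=[[0,0,0],[0,0,0]], jaw=[1,1])

```text
clock: 20.2
tcp_pos: [580.7, 334.4, 20.0]
orientation: [-1.727, -1.889, -0.636]
wrist_force: [3.9, -6.7, -3.1]
width: 22.5
grasp_force: 61.7
```

Emit:
send_rows(translation=[[0,-0.012,0],[0,-0.012,0]], dr=[[0,0,0],[0,0,0]], jaw=[1,1])

```text
clock: 20.45
tcp_pos: [579.6, 334.3, 20.0]
orientation: [-1.727, -1.889, -0.636]
wrist_force: [4.3, -6.4, -2.6]
width: 22.7
grasp_force: 61.8
```

```bash
python3 - <<'E'
from h import *
rep();legj();w=snapshot("wrist");meas(cloud(w),w["pixels"].astype(int))
E
```

```text
20.45 [579.564 334.304  20.014] [[-0.07172136167703386, 0.9961797740596444, -0.049818711682138084], [0.7630708458639596, 0.08696646442490524, 0.6404371306052554], [0.6423230732829495, 0.007917816612399486, -0.7663930960730525]] q [ 0.076  0.641  1.604  0.82   1.073 -0.487] F [ 4.326 -6.367 -2.63 ] 22.69260125069935 61.75870889237558
leg in jig [ -3.092 -17.584  19.623] rotvec [ 0.009 -0.003 -0.003]
bracket top z 30.637416411514405 x min -65.31598460235338 y min -29.746982309602085 y max 43.69108948876044
  ymin@ -20 -29.630556482592702
  ymin@ 0 -29.794461426210557
  ymin@ 20 None
  xmin@ -5 -51.95378322711537
  xmin@ 15 -52.2565204900458
  xmin@ 35 -52.048058526800574
plate top z 42.22997066127853 [[-84.724 -21.002]
 [-49.439  46.3  ]]
fence 1331 [[-67.6   -47.801  16.497]
 [-50.546 -39.83   18.298]
 [-35.552 -31.99   19.627]]
```

Emit:
send_rows(translation=[[0,-0.015,0],[0,-0.015,0]], dr=[[0,0,0],[0,0,0]], jaw=[1,1])

```text
clock: 20.75
tcp_pos: [578.1, 334.2, 20.0]
orientation: [-1.727, -1.889, -0.636]
wrist_force: [3.9, -6.7, -2.7]
width: 22.5
grasp_force: 61.8
```

Emit:
send_rows(translation=[[0,-0.012,0],[0,-0.012,0]], dr=[[0,0,0],[0,0,0]], jaw=[1,1])

```text
clock: 21.0
tcp_pos: [577.4, 334.1, 20.2]
orientation: [-1.727, -1.89, -0.637]
wrist_force: [3.4, -6.1, -3.4]
width: 22.4
grasp_force: 61.7
```

Emit:
send_rows(translation=[[0,-0.012,0],[0,-0.012,0]], dr=[[0,0,0],[0,0,0]], jaw=[1,1])

```text
clock: 21.25
tcp_pos: [577.2, 334.0, 20.3]
orientation: [-1.729, -1.89, -0.64]
wrist_force: [5.9, -4.7, -4.2]
width: 22.1
grasp_force: 61.6
```

```bash
python3 - <<'E'
from h import *
rep();legj();w=snapshot("wrist");meas(cloud(w),w["pixels"].astype(int))
E
```

```text
21.25 [577.179 334.047  20.301] [[-0.07188289917971202, 0.9963254875708394, -0.046565777371889105], [0.7632184063965131, 0.08500124088063943, 0.6405251386060646], [0.6421296698822492, 0.010502945562102795, -0.7665240865044184]] q [ 0.076  0.635  1.613  0.823  1.068 -0.491] F [ 5.882 -4.664 -4.221] 22.12494066594653 61.55262395128375
leg in jig [ -3.058 -19.969  19.908] rotvec [ 0.011 -0.003 -0.005]
bracket top z 30.779739163346992 x min -65.66220279481253 y min -32.15795434229835 y max 41.32618119435685
  ymin@ -20 -31.999717765127457
  ymin@ 0 -32.17311512426301
  ymin@ 20 None
  xmin@ -5 -52.008939894228114
  xmin@ 15 -52.139889241969
  xmin@ 35 -51.791323680655864
plate top z 42.20781380152304 [[-84.903 -21.163]
 [-49.422  45.052]]
fence 1247 [[-67.279 -47.806  16.658]
 [-50.599 -40.412  18.292]
 [-35.695 -32.737  19.56 ]]
```

Emit:
send_rows(translation=[[-0.005,0,0.006],[0.007,-0.006,0.017],[0.007,-0.006,0.017]], dr=[[0,0,0],[0,0,0],[0,0,0]], jaw=[1,1,1])

```text
clock: 21.68
tcp_pos: [577.3, 334.1, 19.8]
orientation: [-1.73, -1.892, -0.64]
wrist_force: [6.8, -12.1, -0.5]
width: 22.5
grasp_force: 62.3
```

Emit:
send_rows(translation=[[0.004,-0.004,0.01],[0.004,-0.004,0.01]], dr=[[0,0,0],[0,0,0]], jaw=[1,1])

```text
clock: 21.92
tcp_pos: [577.3, 334.2, 19.7]
orientation: [-1.73, -1.892, -0.64]
wrist_force: [5.1, -16.1, 2.5]
width: 22.5
grasp_force: 62.9
```

```bash
python3 - <<'E'
from h import *
rep();legj();w=snapshot("wrist");meas(cloud(w),w["pixels"].astype(int))
E
```

```text
21.925 [577.338 334.181  19.669] [[-0.07310111033489292, 0.996328242628143, -0.04456748376700426], [0.764730271309574, 0.08468156850810121, 0.6387618054469077], [0.6401904715087465, 0.012612093264963542, -0.7681126839812533]] q [ 0.077  0.635  1.614  0.822  1.064 -0.491] F [  5.131 -16.069   2.511] 22.49989662037265 62.86976573304855
leg in jig [ -3.176 -19.795  19.259] rotvec [ 0.013 -0.006 -0.006]
bracket top z 30.470096890711837 x min -65.75149457610574 y min -32.02717934035726 y max 41.26165524264446
  ymin@ -20 -31.87503091351958
  ymin@ 0 -32.030576563700784
  ymin@ 20 None
  xmin@ -5 -51.96354621861327
  xmin@ 15 -51.78226731209658
  xmin@ 35 -51.71490504249344
plate top z 42.207894063265115 [[-84.743 -21.022]
 [-49.459  44.786]]
fence 1277 [[-67.468 -47.819  16.483]
 [-50.754 -40.39   18.254]
 [-35.696 -32.832  19.58 ]]
```

Emit:
send_rows(translation=[[0,0,0],[0,0,0],[0,0,0],[0,0,0],[0,0,0]], dr=[[0,0,0],[0,0,0],[0,0,0],[0,0,0],[0,0,0]], jaw=[0.6,0.2,-0.3,-1,-1])

```text
clock: 22.6
tcp_pos: [570.5, 339.0, 18.3]
orientation: [-1.719, -1.888, -0.631]
wrist_force: [0.3, 0.3, 0.2]
width: 84.9
grasp_force: 0.0
```

Emit:
send_rows(translation=[[0,0,-0.2],[0,0,-0.5],[0,0,-0.8],[0,0,-0.8]], dr=[[0,0,0],[0,0,0],[0,0,0],[0,0,0]], jaw=[-1,-1,-1,-1])

```text
clock: 23.1
tcp_pos: [578.5, 285.5, 82.7]
orientation: [-1.723, -1.89, -0.639]
wrist_force: [0.0, 0.6, 0.3]
width: 85.4
grasp_force: 0.0
```

```bash
python3 - <<'E'
from h import *
rep();w=snapshot("wrist");P=cloud(w);im=w["pixels"].astype(int);Q=(P-CJ)@BJ
save(w,"w7")
m=(abs(Q[...,2]-30)<2.2)&(im.min(-1)>140)&(abs(Q[...,0])<90)&(abs(Q[...,1]+5)<60)
L=Q[m];print(len(L),np.median(L[:,2]),np.percentile(L,[.5,99.5],axis=0))
for x0 in(-30,0,30,55):
  k=(abs(L[:,0]-x0)<5)&(L[:,1]<0);print(x0,np.percentile(L[k],[1,99],axis=0)[:,1],np.median(L[k][:,2]))
f=(abs(Q[...,2]-18)<2)&(im.min(-1)>80)&(Q[...,1]<-30)&(Q[...,1]>-55)&(Q[...,0]<-20)&(Q[...,0]>-75);print("fence",np.percentile(Q[f],[1,99],axis=0))
E
```

```text
23.1 [578.519 285.503  82.66 ] [[-0.07368800848701974, 0.9959927650490559, -0.050680266131429175], [0.7611022700513823, 0.08900266298460444, 0.6424965840409436], [0.6444326279199782, 0.008771428138251325, -0.7646107834189666]] q [-0.006  0.524  1.627  0.764  1.188 -0.468] F [0.036 0.571 0.329] 85.40847462262131 0.0
5557 30.240902615354226 [[-64.061 -33.259  28.458]
 [ 62.047  40.794  31.796]]
-30 [-32.047  -8.291] 30.20694962923882
0 [-32.474  -9.071] 30.223400650288774
30 [-32.891  -9.877] 30.231233769154727
55 [-33.343 -10.591] 30.303590643352706
fence [[-67.24  -48.039  16.462]
 [-35.597 -32.445  19.597]]
```

View pics/w7.png

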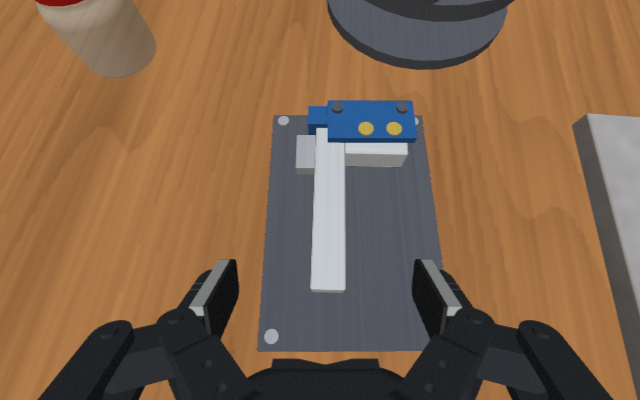

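The bracket lies in the jig with its short leg under the plate, its end at the wall and its side at the fence, and the fingers are clear. I'll check squareness against the jig's own edges.

```bash
python3 - <<'E'
from h import *
S=[snapshot("wrist") for _ in range(3)]
for w in S:
  P=cloud(w);im=w["pixels"].astype(int);Q=(P-CJ)@BJ;v,u=np.mgrid[:400,:640]
  def edge(m,rows,side):
    pts=[]
    for r in rows:
      k=np.where(m[r])[0]
      if len(k)>5: pts.append(Q[r,k[0] if side==0 else k[-1]][:2])
    pts=np.array(pts);c=np.polyfit(pts[:,0],pts[:,1],1);res=abs(pts[:,1]-np.polyval(c,pts[:,0]));g=res<1.5
    c=np.polyfit(pts[g,0],pts[g,1],1);return c.round(4),g.sum()
  br=(abs(Q[...,2]-30)<3)&(im.min(-1)>150)&(u<352)&(u>300)
  fl=(abs(Q[...,2]-6)<3)&(im.max(-1)<120)&(u>240)&(u<450)
  print("bracket L",edge(br,range(185,285,2),0),"R",edge(br,range(185,285,2),1),"floor L",edge(fl,range(150,330,2),0),"R",edge(fl,range(150,330,2),1))
  pl=(im[...,2]>im[...,0]+50)&(abs(Q[...,2]-42)<3)
  pt=np.array([Q[np.where(pl[:,c])[0][-1],c][:2] for c in range(338,408,2) if pl[:,c].any()]);print("plate edge dx/dy",np.polyfit(pt[:,1],pt[:,0],1))
E
```

```text
bracket L (array([ -0.024, -32.179]), np.int64(50)) R (array([-0.021, -9.528]), np.int64(50)) floor L (array([ -0.002, -71.091]), np.int64(90)) R (array([-0.228, 62.967]), np.int64(11))
plate edge dx/dy [ -0.003 -49.651]
bracket L (array([ -0.024, -32.16 ]), np.int64(50)) R (array([-0.017, -9.509]), np.int64(50)) floor L (array([ -0.001, -71.105]), np.int64(90)) R (array([-0.234, 62.644]), np.int64(12))
plate edge dx/dy [ -0.003 -49.719]
bracket L (array([ -0.025, -32.153]), np.int64(50)) R (array([-0.018, -9.396]), np.int64(50)) floor L (array([ -0.002, -71.07 ]), np.int64(90)) R (array([-0.244, 62.59 ]), np.int64(10))
plate edge dx/dy [  0.002 -49.702]
```

```bash
python3 -c "
from cell import *
print(hand_in())"
```

```text
the job is handed in; nothing more can be done
None
```

I turned the mirrored bracket over, slid it into the drill jig against the end wall and side fence, released it and handed the job in. `hand_in()` gave no verdict, so whether it passed is not confirmed. My last measurements put the leg point within about 1 mm of the seat and the bracket about 0.02 rad off square (limit 0.04). I never touched the jar or the other two brackets, though I did not re-measure their positions at the end.

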